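# Swap the peg pot for the spirit level and level the shelf on its sprung foot

## Task

The spirit level and the wooden peg pot are in each other's places: swap them, so that the level stands on the blue strip of the shelf, lying along it, and the pot stands upright in the middle of the cork mat (never tip the pot, and leave the other things alone). Then grip the black knob of the shelf's sprung foot, press it down all the way, and with it held down turn it until the bubble is centred between the two black lines. Finish while still gripping and pressing the knob fully down with the bubble centred: do not let go.

Things in the scene. Friction and masses are not known exactly. Their poses are not given: they have to be found in the camera images.
- level_mid (a point): centre, half-way up, of the loose yellow spirit level: bar 160 mm long (x axis), 28 wide (y), 48 high; underside 24 mm below this point. Its yellow sides, 26 mm apart and 38 mm high, are to be gripped; the glass vial lies above on its top. It starts on the cork mat, roughly along it. 0.22 kg
- level_lines (a point): middle of the vial on top of the level, half-way between its two black lines, which stand 20 mm apart along the bar; 16 mm above level_mid
- bubble (a point): centre of the pale bubble, 14 mm long, in the green vial. It floats to the higher end, 0.75 mm along the bar per milliradian of slope (at most 23 mm), and needs about 1.5 s to settle; the shelf is level when it lies at level_lines
- pot_mid (a point): centre, half-way up, of the loose wooden pot of shelf pegs: a round upright pot 50 mm across, 64 mm high (pegs stand 4 mm above its rim); its underside is 32 mm below this point. It starts on the blue strip of the shelf. 0.15 to 0.3 kg
- shelf_spot (a point): middle of the flat blue strip (170 x 32 mm) on top of the low shelf board: x across the board, y along strip and board, z its normal. Board 140 x 380 x 18 mm, top about 66 mm above the work surface, may slope a little. Its -y end hangs on fixed feet, 120 mm from this point; the knobbed foot stands 180 mm away towards +y
- foot_knob: black round knob, upright axis, on the shelf's sprung screw foot; 46 mm across, 30 high; origin at its centre, 30 mm of free height below the knob. Clockwise from above raises that end of the shelf, 1 rad shifts the bubble 12 mm. Stiff (0.12 N m), stays as left, does not rise or sink by turning. Held down at the start, that end is too low: needs 0.6 to 1.4 rad clockwise
- foot_press (a joint): how far the knob is pressed down against its foot's spring: 0 free, 0.0133 rad fully down (firm stop), the angle by which the shelf's frame rocks; the knob sinks 4 mm. 5 N starts it, about 9 N holds it down. Pressing lowers that end of the shelf by 4 mm, shifting the bubble 10 mm towards the other end; released, it springs back
- mat_top (a point): middle of the top of the fixed cork mat: 200 mm along its x axis, 110 mm wide, 3 mm thick, top 7 mm above the work surface. All lies on a flat white panel, 4 mm thick, on the work surface. The panel beyond the shelf's far edge, at x = 0.68, y = 0.11 and 60 mm around, is free for setting a thing down
- chuck_key: steel drill chuck key, T shape, 72 x 64 x 16 mm, lying; a bystander to be left where it is
- red_box: closed red plastic box with snap lid, 90 x 130 x 47 mm; a bystander to be left where it is
- brace: chrome L-shaped corner brace, 60 mm legs, 22 mm wide, one leg standing up; a bystander to be left where it is
- depth_gauge: steel depth gauge with a black turning knob, 110 x 100 x 38 mm; a bystander to be left where it is
- screwdriver: screwdriver, lying; a bystander to be left where it is
Things that resemble listed ones, but are neither listed nor needed, are in the scene too. Of the things that look like the part that bears pot_mid, the middle-sized one is meant.

How it is judged:
On the way, in this order (a step that is already met when the one before it is completed fails the run):
1. level and pot have changed places: the level stands on the blue strip along the shelf, the pot on the cork mat, both released (horizontal distance between level_lines and shelf_spot below 0.025 m and angle between the x axis of level_mid and the y axis of shelf_spot, either way round below 0.17 rad and angle between each of level_mid, pot_mid's own z axis and vertical below 0.1 rad and z of level_mid in the frame of shelf_spot below 0.028 m and contact force between the fingers and level below 0.2 N and horizontal distance between pot_mid and mat_top below 0.035 m and z of pot_mid in the frame of mat_top below 0.036 m and contact force between the fingers and pot below 0.2 N), for 0.2 s.
2. the knob is held down and the bubble is centred (distance between bubble and level_lines below 0.003 m and value of joint foot_press above 0.01 rad and contact force between the fingers and foot_knob above 3 N), for 0.3 s.
At the end, for the whole second after the job is handed in: Level untouched on the shelf, within 25 mm of the blue strip's middle and 10 degrees of its direction; pot untouched, upright, within 35 mm of the mat's middle; fingers hold the knob (over 3 N) pressed down more than 3 of its 4 mm, bubble within 3 mm of centre, throughout the last second (all of step 1 and all of step 2); the arm keeps its last pose, push and grip.
It fails at once if a bystander was shifted by more than 30 mm (distance of any of chuck_key, red_box, brace, depth_gauge, screwdriver from where it was at the start of the episode above 0.03 m).
It fails at once if the pot was tipped by more than 35 degrees (angle between pot_mid's own z axis and vertical above 0.6 rad).
It also fails if it takes over 72 s, if anything falls off the work surface, if the arm or the gripper's body presses on something with over 40 N, if the wrist force passes 120 N, or if a joint passes its speed limit or range.

## Robot

A 6-joint arm with a two-finger parallel gripper is mounted at the origin on the work surface. World frame = base frame: x ahead of the robot, y to its left, z up, the work surface at z = 0. Lengths are in m, angles in rad, forces in N, time in s.
With the tool pointing down it reaches from about 0.35 to 0.975 m from the base axis. Payload 4.9 kg.
Tool frame: the origin (TCP) lies at the very end of the fingers, on their centre line; the grasp point (between the pads) lies 19 mm behind it; z points along the fingers, y is the line along which they close (so a half turn about z gives the same grasp; the last joint's range is limited). The gripper opens to 85 mm and grips with 20 to 120 N. Pads are 22 mm wide; open, the fingers measure 114 mm over their backs; the gripper's body (76 mm by 85 mm) begins 54 mm behind the grasp point. The pads swing forward as they close: fully open they stand 13 mm farther back than shut.
Start: joints at [1.14, 0.053, 1.613, -0, 1.476, -0.119], TCP at [0.192, 0.595, 0.231] pointing down, gripper open.
Joint ranges: [-3.01, 3.01], [-1.01, 2.22], [0.06, 2.58], [-1.02, 4.17], [0.09, 2.62], [-3.14, 3.14]. Speed limits (rad/s): [2.57, 2.57, 3.14, 3.14, 3.14, 3.14].

## Interface

Orientations are given as a rotation vector (axis times angle).
In Python, from station import * gives the robot as it stands.
- The arm moves only by the shell command python3 -m crank 'ROWS' [OPENING] [FORCE]. ROWS is JSON, a list of rows, each an object with "offset": the shift along the tool's x, y, z in m, a list of three; "twist": the turn, a rotation vector about the tool's x, y, z in degrees, a list of three. In form: [{"offset": [x, y, z], "twist": [rx, ry, rz]}, ...]. A call has 1 to 20 rows; each row is the pose to reach, as a shift and turn from the pose commanded when the call began, along the tool's axes at that moment; what a row does not reach only later rows make up. A row lasts 1/8 s, in which the tool goes at most 62.5 mm and 10.7 degrees, less where a joint would pass 70% of its speed; a pose out of reach is approached as far as the arm can. A call with a gripper value outside its range is refused whole. OPENING is the opening, from 0 (shut) to 1 (fully open), set as the call begins (- or left out, the last holds). The fingers move at their own pace and stop on an object; FORCE is the grip in N (left out, the last holds). Time passes only in rows, so rows that repeat a pose let the fingers close. It gives the time, the measured TCP pose, the force, the opening and the grip force at its end, in the units of the state.
- get_obs(): the state, without advancing time (a new reading comes with each control period).
- get_image(name): name is "scene" or "top" or "wrist"; returns the picture (400x640x3 uint8, red, green, blue); there is no depth.
- get_calibration(name): a dict with "intrinsics" (3x3 intrinsics, pixels), "world_from_camera" (4x4, takes a point from camera to world coordinates); the wrist camera has in their place "tool_from_camera" (4x4, takes a point from camera to tool coordinates, whose origin is the TCP and whose axes are the flange's). Camera axes: x right, y up, looking along -z (the intrinsics and any distortion apply to the point x, -y, -z); pixel columns grow to the right and rows downward; lengths in m; the calibration is good to about 2 mm. A picture is of the moment at which its call begins: read the wrist's pose just before it. get_calibration takes no time and is no camera call.
- finish_job(): hands the job in; it is judged then, once.
Trained networks look in the newest picture that a camera, given by its name, has taken for a name from the list of things; names that differ only in an ending like _2 or _b are one class to them, and where a whole thing is asked for, a point or a joint stands for the part that bears it (a point fixed in the world has none). Each returns a list of dicts, best first, with "confidence" (0 to 1); they miss things now and then, are a little off and sometimes report something else, mostly with a low value. They report only what shows in the picture. A call takes as long as a camera call. They do not tell look-alikes from the thing itself.
- cut_out(query, camera): "region" (400x640 bool, what is visible of it) and "rect" ([centre column, centre row, width, height] in pixels, round what is visible of it).
The state is a dict: "t": time; "q": joint angles; "dq": joint speeds; "effort": joint torques, N m; "tool_pos": TCP position; "tool_rot": TCP orientation; "contact_force": force on the tool from outside, world axes, zero at the start; "wrist_torque": the same for the moment, N m; "opening": finger opening in m; "grip_force": force on a finger pad.
Only numpy, scipy, OpenCV 4.12 (cv2) and the standard library are available. Lean on these libraries where they do the work, as an engineer would, in place of code of your own. Each camera call takes 0.05 s, during which the arm holds its last target. There are 200 camera calls.

## Working session

There is one attempt and no reset: what is moved stays moved. The work goes in short steps, Python scripts to look and compute and a shell command to move; the robot and the scene stay as the last step left them, time stands still between calls to the robot, and variables do not carry over. Pictures are saved under pics/ and viewed, at most 10 in all, crops included, and the job is handed in when it is done.

```bash
ls; mkdir -p pics; python3 - <<'E'
from station import *
import cv2,numpy as np
o=get_obs();print({k:np.round(v,3).tolist() for k,v in o.items()})
for n in("scene","top"):
    im=get_image(n);cv2.imwrite(f"pics/{n}0.png",im[...,::-1]);c=get_calibration(n);print(n,{k:np.round(v,4).tolist() for k,v in c.items()})
    for q in("level_mid","pot_mid","foot_knob"):
        for d in cut_out(q,n):print(n,q,round(d["confidence"],2),np.round(d["rect"]))
print(get_calibration("wrist"))
E
```

```text
pics
{'t': 0.0, 'q': [1.14, 0.053, 1.614, -0.0, 1.476, -0.119], 'dq': [0.001, 0.001, -0.0, 0.001, -0.001, 0.001], 'effort': [0.0, -39.368, -37.017, -0.0, 0.007, 0.0], 'tool_pos': [0.191, 0.594, 0.23], 'tool_rot': [-0.488, -3.103, 0.003], 'contact_force': [-0.379, 0.657, -0.429], 'wrist_torque': [-0.003, -0.014, -0.059], 'grip_force': 0.0, 'opening': 0.085}
scene {'intrinsics': [[493.8392, 0.0, 331.5955], [0.0, 493.8392, 196.938], [0.0, 0.0, 1.0]], 'world_from_camera': [[0.7386, -0.5329, 0.4129, 1.0083], [0.6739, 0.5663, -0.4746, -0.7698], [0.0191, 0.6288, 0.7773, 1.1232], [0.0, 0.0, 0.0, 1.0]]}
scene level_mid 0.79 [453. 144.  35.  45.]
scene pot_mid 0.89 [331. 208.  14.  28.]
scene pot_mid 0.6 [211. 200.  29.  37.]
scene foot_knob 0.56 [366. 160.  18.  24.]
top {'intrinsics': [[493.7484, 0.0, 322.6786], [0.0, 493.7484, 193.1503], [0.0, 0.0, 1.0]], 'world_from_camera': [[-0.0015, 0.9868, -0.1622, 0.2432], [-0.9999, -0.0039, -0.0147, -0.1471], [-0.0152, 0.1622, 0.9866, 1.3673], [0.0, 0.0, 0.0, 1.0]]}
top level_mid 0.67 [165. 161.  35.  56.]
top pot_mid 0.74 [338. 179.  17.  20.]
top pot_mid 0.61 [407. 295.  29.  25.]
top pot_mid 0.56 [501. 198.  18.  19.]
top foot_knob 0.71 [268. 192.  16.  17.]
{'intrinsics': array([[276.80567777,   0.        , 323.57871308],
       [  0.        , 276.80567777, 197.72599307],
       [  0.        ,   0.        ,   1.        ]]), 'tool_from_camera': array([[-4.62281344e-05,  9.60409101e-01,  2.78593532e-01,
         7.09069307e-02],
       [ 9.99999975e-01,  1.05006935e-04, -1.96061561e-04,
        -8.19717221e-04],
       [-2.17553560e-04,  2.78593516e-01, -9.60409082e-01,
        -1.42572578e-01],
       [ 0.00000000e+00,  0.00000000e+00,  0.00000000e+00,
         1.00000000e+00]])}
```

View pics/top0.png

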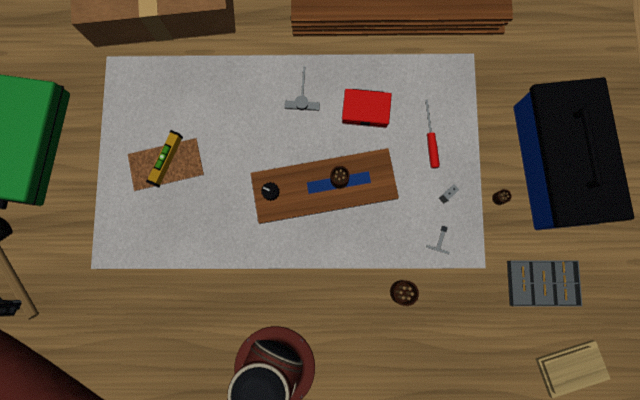

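View pics/scene0.png

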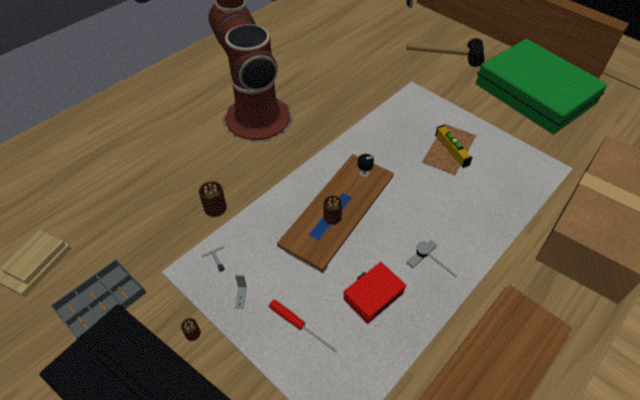

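Top: the level is at about (165,158) and lies across the mat (166,164). The knob is at (270,191). The blue strip runs (308,188)–(370,178), with the middle-sized pot on it at (340,177). The look-alike pots are the large one at (404,292) and the small one at (501,198).

```bash
cat > h.py <<'E'
from station import *
import numpy as np,cv2
from scipy.spatial.transform import Rotation as R
def cam(n,o=None):
    c=get_calibration(n);K=np.array(c["intrinsics"])
    if n=="wrist":
        o=o or get_obs();T=np.eye(4);T[:3,:3]=R.from_rotvec(o["tool_rot"]).as_matrix();T[:3,3]=o["tool_pos"]
        W=T@c["tool_from_camera"]
    else:W=np.array(c["world_from_camera"])
    return K,W
def ray(C,uv):
    K,W=C;u,v=uv;d=np.array([(u-K[0,2])/K[0,0],-(v-K[1,2])/K[1,1],-1]);return W[:3,3],W[:3,:3]@d
def atz(C,uv,z):
    p,d=ray(C,uv);return p+d*(z-p[2])/d[2]
def proj(C,P):
    K,W=C;q=W[:3,:3].T@(np.asarray(P)-W[:3,3]);return np.array([K[0,2]+K[0,0]*q[0]/-q[2],K[1,2]-K[1,1]*q[1]/-q[2]])
def tri(rs):
    A=0;b=0
    for p,d in rs:
        d=d/np.linalg.norm(d);M=np.eye(3)-np.outer(d,d);A=A+M;b=b+M@p
    return np.linalg.solve(A,b)
def yaw(o):
    y=R.from_rotvec(o["tool_rot"]).as_matrix()[:,1];return np.degrees(np.arctan2(y[1],y[0]))
def go(p,ydeg=None,o=None):
    """offset/twist to tcp p, tool y at yaw ydeg (mod 180)"""
    o=o or get_obs();r=R.from_rotvec(o["tool_rot"])
    off=r.inv().apply(np.asarray(p)-o["tool_pos"]);tw=0
    if ydeg is not None:tw=-((ydeg-yaw(o)+90)%180-90)
    print("go",np.round(p,4),"offset",np.round(off,4),"twist z",round(tw,1),"yaw",round(yaw(o),1),"tilt z",np.round(r.as_matrix()[:,2],3))
E
python3 - <<'E'
from h import *
im=cv2.imread("pics/top0.png");C=cam("top");hsv=cv2.cvtColor(im,cv2.COLOR_BGR2HSV)
def seg(lo,hi,box):
    m=cv2.inRange(hsv,lo,hi);k=np.zeros_like(m);x0,y0,x1,y1=box;k[y0:y1,x0:x1]=m[y0:y1,x0:x1];return k
def ends(m,z,n):
    pts=cv2.findNonZero(m);c=cv2.minAreaRect(pts);bx=cv2.boxPoints(c)
    w=np.array([atz(C,b,z) for b in bx]);a=w[1]-w[0];b=w[2]-w[1];l=a if np.linalg.norm(a)>np.linalg.norm(b) else b
    print(n,len(pts),w.mean(0).round(4),np.linalg.norm(a).round(3),np.linalg.norm(b).round(3),"dir",np.degrees(np.arctan2(l[1],l[0])).round(1))
ends(seg((100,100,40),(130,255,255),(290,160,390,205)),.066,"strip")
ends(seg((20,120,60),(36,255,255),(140,120,190,195)),.038,"level")
for q in ["mat"]:
    ends(seg((5,70,60),(19,255,255),(120,130,210,195)),.007,"mat")
S=cam("scene")
for n,a,b in(("pot",(338,179),(331,208)),("knob",(268.5,191.5),(366,160)),("level",(165,159.5),(453.5,144.5))):
    print(n,tri([ray(C,a),ray(S,b)]).round(4))
E
```

```text
strip 518 [ 0.487  -0.1696  0.066 ] 0.169 0.03 dir -79.9
level 480 [0.5629 0.3113 0.038 ] 0.148 0.039 dir -22.6
mat 2061 [0.5692 0.3246 0.007 ] 0.206 0.143 dir -76.6
pot [ 0.4882 -0.1699  0.0964]
knob [0.4535 0.0108 0.1149]
level [0.5619 0.3149 0.0288]
```

```bash
python3 -c "
from h import *
go([.488,-.17,.23]);go([.488,-.17,.088])"
```

```text
go [ 0.488 -0.17   0.23 ] offset [-0.5166 -0.637   0.0013] twist z 0 yaw 72.1 tilt z [-0. -0. -1.]
go [ 0.488 -0.17   0.088] offset [-0.5166 -0.637   0.1433] twist z 0 yaw 72.1 tilt z [-0. -0. -1.]
```

```bash
T='{"offset":[-0.517,-0.637,0.0],"twist":[0,0,0]}'; python3 -m crank '[{"offset":[-0.517,-0.637,0],"twist":[0,0,0]},{"offset":[-0.517,-0.637,0],"twist":[0,0,0]},{"offset":[-0.517,-0.637,0],"twist":[0,0,0]},{"offset":[-0.517,-0.637,0],"twist":[0,0,0]},{"offset":[-0.517,-0.637,0],"twist":[0,0,0]},{"offset":[-0.517,-0.637,0],"twist":[0,0,0]},{"offset":[-0.517,-0.637,0],"twist":[0,0,0]},{"offset":[-0.517,-0.637,0],"twist":[0,0,0]},{"offset":[-0.517,-0.637,0],"twist":[0,0,0]},{"offset":[-0.517,-0.637,0],"twist":[0,0,0]},{"offset":[-0.517,-0.637,0],"twist":[0,0,0]},{"offset":[-0.517,-0.637,0],"twist":[0,0,0]},{"offset":[-0.517,-0.637,0],"twist":[0,0,0]},{"offset":[-0.517,-0.637,0],"twist":[0,0,0]},{"offset":[-0.517,-0.637,0],"twist":[0,0,0]},{"offset":[-0.517,-0.637,0],"twist":[0,0,0]},{"offset":[-0.517,-0.637,0],"twist":[0,0,0]}]' 1
python3 - <<'E'
from h import *
o=get_obs();C=cam("wrist",o);im=get_image("wrist");cv2.imwrite("pics/w1.png",im[...,::-1])
print(o["t"],o["tool_pos"],yaw(o),proj(C,[.488,-.17,.066]))
for q in("pot_mid","foot_knob"):
  for d in cut_out(q,"wrist"):print(q,d["confidence"],np.round(d["rect"]),atz(C,d["rect"][:2],.098).round(4))
E
```

```text
t: 2.52
tool_pos: [0.4883, -0.1687, 0.2316]
tool_rot: [0.485, 3.103, -0.0]
contact_force: [-0.7, -0.6, 0.1]
opening: 0.0856
grip_force: 0.0
2.525 [ 0.48826783 -0.16873023  0.23155075] 72.24288144817645 [323.1025691  182.20708971]
pot_mid 0.9 [320. 198.  56.  62.] [ 0.4956 -0.1757  0.098 ]
pot_mid 0.79 [ 19. 249.  38.  36.] [ 0.451  -0.5082  0.098 ]
pot_mid 0.49 [107.   4.  36.   7.] [ 0.2738 -0.2968  0.098 ]
foot_knob 0.79 [500. 100.  68.  60.] [0.456  0.0152 0.098 ]
```

View pics/w1.png

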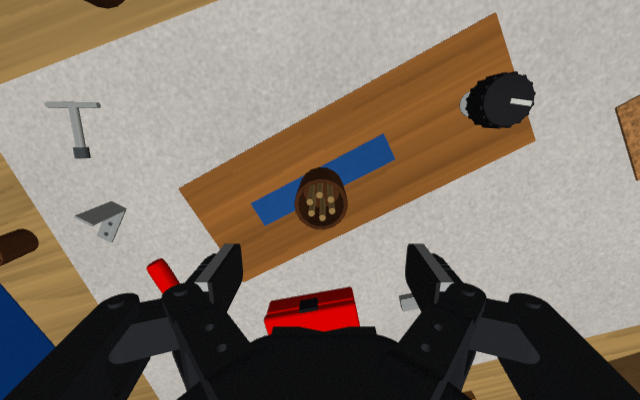

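The wrist view shows the pot rim circle at about (321,204) and the strip corners at (252,203), (264,225), (383,134) and (395,158). The knob top face is at about (508,98).

```bash
python3 - <<'E'
from h import *
o=get_obs();C=cam("wrist",o)
p=atz(C,(321,204),.130);print("pot",p)
c=[atz(C,u,.066) for u in((252,203),(264,225),(395,158),(383,134))];s=np.mean(c,0);d=c[3]+c[2]-c[0]-c[1];print("strip",s,np.degrees(np.arctan2(d[1],d[0])),np.linalg.norm(d)/2,np.linalg.norm(c[0]-c[1]))
for z in(.12,.126):print("knob",atz(C,(508,98),z))
go([p[0],p[1],.088],None,o)
E
```

```text
pot [ 0.49307115 -0.17410792  0.13      ]
strip [ 0.48643254 -0.17221694  0.066     ] 100.15200996933969 0.168970424381898 0.03012743265128363
knob [0.45404021 0.00853445 0.12      ]
knob [0.45324831 0.0048297  0.126     ]
go [ 0.4931 -0.1741  0.088 ] offset [-0.0059 -0.0032  0.1435] twist z 0 yaw 72.2 tilt z [ 0. -0. -1.]
```

```bash
python3 -m crank '[{"offset":[-0.006,-0.003,0.05],"twist":[0,0,0]},{"offset":[-0.006,-0.003,0.10],"twist":[0,0,0]},{"offset":[-0.006,-0.003,0.13],"twist":[0,0,0]},{"offset":[-0.006,-0.003,0.143],"twist":[0,0,0]},{"offset":[-0.006,-0.003,0.143],"twist":[0,0,0]}]' 1
python3 -m crank '[{"offset":[0,0,0],"twist":[0,0,0]},{"offset":[0,0,0],"twist":[0,0,0]},{"offset":[0,0,0],"twist":[0,0,0]},{"offset":[0,0,0],"twist":[0,0,0]},{"offset":[0,0,0],"twist":[0,0,0]},{"offset":[0,0,0],"twist":[0,0,0]}]' 0.4 30
```

```text
t: 3.3
tool_pos: [0.493, -0.1745, 0.0881]
tool_rot: [-0.487, -3.103, -0.0]
contact_force: [1.0, -0.5, 0.9]
opening: 0.0853
grip_force: 0.0
t: 4.05
tool_pos: [0.4945, -0.175, 0.0904]
tool_rot: [0.487, 3.101, -0.001]
contact_force: [-0.4, 3.2, 6.9]
opening: 0.0502
grip_force: 30.8
```

```bash
python3 -m crank '[{"offset":[0,0,-0.05],"twist":[0,0,0]},{"offset":[0,0,-0.10],"twist":[0,0,0]}]'; python3 -c "
from h import *
go([.68,.11,.19]);go([.68,.11,.029])"
```

```text
t: 4.3
tool_pos: [0.4921, -0.1743, 0.188]
tool_rot: [-0.487, -3.101, -0.001]
contact_force: [-0.0, -0.9, -3.0]
opening: 0.0499
grip_force: 32.9
go [0.68 0.11 0.19] offset [-0.0916  0.3283 -0.0022] twist z 0 yaw 72.1 tilt z [-0.003  0.001 -1.   ]
go [0.68  0.11  0.029] offset [-0.0921  0.3282  0.1588] twist z 0 yaw 72.1 tilt z [-0.003  0.001 -1.   ]
```

```bash
python3 -m crank '[{"offset":[-0.092,0.328,0],"twist":[0,0,0]},{"offset":[-0.092,0.328,0],"twist":[0,0,0]},{"offset":[-0.092,0.328,0],"twist":[0,0,0]},{"offset":[-0.092,0.328,0],"twist":[0,0,0]},{"offset":[-0.092,0.328,0],"twist":[0,0,0]},{"offset":[-0.092,0.328,0],"twist":[0,0,0]},{"offset":[-0.092,0.328,0],"twist":[0,0,0]},{"offset":[-0.092,0.328,0.05],"twist":[0,0,0]},{"offset":[-0.092,0.328,0.10],"twist":[0,0,0]},{"offset":[-0.092,0.328,0.14],"twist":[0,0,0]},{"offset":[-0.092,0.328,0.155],"twist":[0,0,0]},{"offset":[-0.092,0.328,0.158],"twist":[0,0,0]},{"offset":[-0.092,0.328,0.158],"twist":[0,0,0]}]'
python3 -m crank '[{"offset":[0,0,0],"twist":[0,0,0]},{"offset":[0,0,0],"twist":[0,0,0]},{"offset":[0,0,0],"twist":[0,0,0]},{"offset":[0,0,0],"twist":[0,0,0]}]' 0.85
python3 -m crank '[{"offset":[0,0,-0.04],"twist":[0,0,0]},{"offset":[0,0,-0.10],"twist":[0,0,0]},{"offset":[0,0,-0.16],"twist":[0,0,0]},{"offset":[0,0,-0.16],"twist":[0,0,0]}]' 
python3 -c "
from h import *
go([.565,.313,.2],67.4)"
```

```text
t: 5.92
tool_pos: [0.6826, 0.109, 0.0321]
tool_rot: [0.488, 3.1, 0.001]
contact_force: [-0.1, 0.0, -3.0]
opening: 0.0501
grip_force: 33.3
t: 6.42
tool_pos: [0.6816, 0.1093, 0.0306]
tool_rot: [0.488, 3.103, 0.0]
contact_force: [0.5, -0.1, 0.2]
opening: 0.0728
grip_force: 0.0
t: 6.92
tool_pos: [0.6853, 0.1095, 0.1991]
tool_rot: [0.486, 3.09, 0.004]
contact_force: [-0.1, -0.2, 0.5]
opening: 0.0728
grip_force: 0.0
go [0.565 0.313 0.2  ] offset [ 0.1769  0.1568 -0.0024] twist z 4.7 yaw 72.1 tilt z [ 0.014  0.001 -1.   ]
```

```bash
python3 -m crank '[{"offset":[0.177,0.157,0],"twist":[0,0,4.7]},{"offset":[0.177,0.157,0],"twist":[0,0,4.7]},{"offset":[0.177,0.157,0],"twist":[0,0,4.7]},{"offset":[0.177,0.157,0],"twist":[0,0,4.7]},{"offset":[0.177,0.157,0],"twist":[0,0,4.7]},{"offset":[0.177,0.157,0],"twist":[0,0,4.7]}]' 1
python3 - <<'E'
from h import *
o=get_obs();C=cam("wrist",o);im=get_image("wrist");cv2.imwrite("pics/w2.png",im[...,::-1])
for q in("level_mid","pot_mid"):
  for d in cut_out(q,"wrist"):
    r=cv2.minAreaRect(cv2.findNonZero(d["region"].astype(np.uint8)));print(q,d["confidence"],np.round(d["rect"]),r,atz(C,d["rect"][:2],.04).round(4))
E
```

```text
t: 7.68
tool_pos: [0.561, 0.3126, 0.1896]
tool_rot: [-0.614, -3.081, 0.002]
contact_force: [0.9, -0.9, 0.1]
opening: 0.0852
grip_force: 0.0
level_mid 0.57 [327. 182.  28. 146.] ((325.5, 182.5), (145.0, 27.0), 90.0) [0.5585 0.317  0.04  ]
pot_mid 0.68 [233. 312.  16.  24.] ((234.49998474121094, 311.9999694824219), (21.63330841064453, 13.590154647827148), 56.3099365234375) [0.668  0.1448 0.04  ]
```

View pics/w2.png

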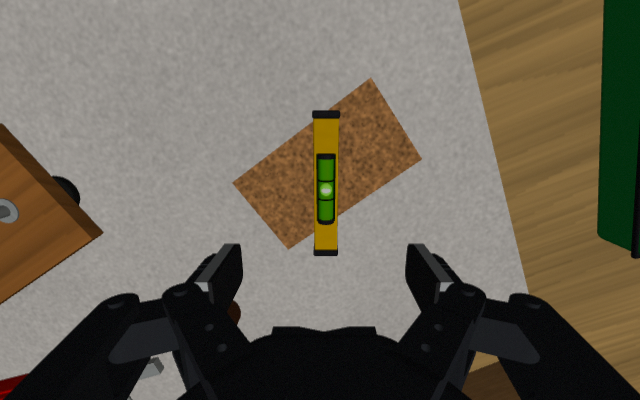

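The level stands upright in this view: its vial centre is at (326,190) and its ends are at rows 111 and 255. The mat corners are (233,183), (371,78), (421,158) and (289,249).

```bash
python3 - <<'E'
from h import *
o=get_obs();C=cam("wrist",o)
c=[atz(C,u,.007) for u in((233,183),(371,78),(421,158),(289,249))];d=c[1]+c[2]-c[0]-c[3];print("mat",np.mean(c,0),np.degrees(np.arctan2(d[1],d[0])),np.linalg.norm(d)/2,np.linalg.norm(c[0]-c[3]))
a,b=atz(C,(326.5,111),.045),atz(C,(326,254),.045);print("ends",a,b,(a+b)/2,np.linalg.norm(a-b),np.degrees(np.arctan2(*(a-b)[1::-1])))
p=atz(C,(326.2,190),.047);print(p);m=(a+b)/2
go([m[0],m[1],.014],np.degrees(np.arctan2(*(a-b)[1::-1]))+90,o)
E
```

```text
mat [0.55346355 0.31755733 0.007     ] 103.59819175866605 0.19850173521927786 0.10875125121199453
ends [0.49147293 0.34331965 0.045     ] [0.63617107 0.28275459 0.045     ] [0.563822   0.31303712 0.045     ] 0.15686197366645668 157.28769454579205
[0.56559895 0.3122448  0.047     ]
go [0.5638 0.313  0.014 ] offset [-0.0015  0.0021  0.1759] twist z 0.0 yaw 67.3 tilt z [-0. -0. -1.]
```

```bash
python3 -m crank '[{"offset":[-0.002,0.002,0.06],"twist":[0,0,0]},{"offset":[-0.002,0.002,0.12],"twist":[0,0,0]},{"offset":[-0.002,0.002,0.16],"twist":[0,0,0]},{"offset":[-0.002,0.002,0.175],"twist":[0,0,0]},{"offset":[-0.002,0.002,0.175],"twist":[0,0,0]}]' 
python3 -m crank '[{"offset":[0,0,0],"twist":[0,0,0]},{"offset":[0,0,0],"twist":[0,0,0]},{"offset":[0,0,0],"twist":[0,0,0]},{"offset":[0,0,0],"twist":[0,0,0]},{"offset":[0,0,0],"twist":[0,0,0]},{"offset":[0,0,0],"twist":[0,0,0]},{"offset":[0,0,0],"twist":[0,0,0]},{"offset":[0,0,0],"twist":[0,0,0]}]' 0.15 40
```

```text
t: 8.45
tool_pos: [0.5639, 0.3133, 0.0149]
tool_rot: [-0.616, -3.08, 0.001]
contact_force: [-0.0, 1.0, 0.5]
opening: 0.0853
grip_force: 0.0
t: 9.45
tool_pos: [0.5644, 0.3144, 0.0166]
tool_rot: [0.614, 3.08, 0.001]
contact_force: [-1.5, -1.0, 6.1]
opening: 0.0254
grip_force: 42.1
```

```bash
python3 -m crank '[{"offset":[0,0,-0.05],"twist":[0,0,0]},{"offset":[0,0,-0.11],"twist":[0,0,0]},{"offset":[0,0,-0.17],"twist":[0,0,0]},{"offset":[0,0,-0.19],"twist":[0,0,0]},{"offset":[0,0,-0.19],"twist":[0,0,0]}]' 
python3 -c "
from h import *
go([.4868,-.171,.2],10.2);go([.4868,-.171,.0766],10.2)"
```

```text
t: 10.07
tool_pos: [0.5639, 0.3142, 0.2058]
tool_rot: [0.614, 3.08, 0.001]
contact_force: [-0.2, 0.2, -2.4]
opening: 0.0254
grip_force: 41.2
go [ 0.4868 -0.171   0.2   ] offset [-0.1149 -0.4777  0.0053] twist z 57.2 yaw 67.4 tilt z [ 0.001  0.001 -1.   ]
go [ 0.4868 -0.171   0.0766] offset [-0.1148 -0.4779  0.1287] twist z 57.2 yaw 67.4 tilt z [ 0.001  0.001 -1.   ]
```

```bash
python3 -m crank '[{"offset":[-0.115,-0.478,0],"twist":[0,0,57.2]},{"offset":[-0.115,-0.478,0],"twist":[0,0,57.2]},{"offset":[-0.115,-0.478,0],"twist":[0,0,57.2]},{"offset":[-0.115,-0.478,0],"twist":[0,0,57.2]},{"offset":[-0.115,-0.478,0],"twist":[0,0,57.2]},{"offset":[-0.115,-0.478,0],"twist":[0,0,57.2]},{"offset":[-0.115,-0.478,0],"twist":[0,0,57.2]},{"offset":[-0.115,-0.478,0],"twist":[0,0,57.2]},{"offset":[-0.115,-0.478,0],"twist":[0,0,57.2]},{"offset":[-0.115,-0.478,0],"twist":[0,0,57.2]},{"offset":[-0.115,-0.478,0],"twist":[0,0,57.2]},{"offset":[-0.115,-0.478,0.05],"twist":[0,0,57.2]},{"offset":[-0.115,-0.478,0.09],"twist":[0,0,57.2]},{"offset":[-0.115,-0.478,0.115],"twist":[0,0,57.2]},{"offset":[-0.115,-0.478,0.123],"twist":[0,0,57.2]},{"offset":[-0.115,-0.478,0.127],"twist":[0,0,57.2]},{"offset":[-0.115,-0.478,0.127],"twist":[0,0,57.2]}]'
```

```text
t: 12.2
tool_pos: [0.4873, -0.1716, 0.0794]
tool_rot: [2.012, 2.41, 0.001]
contact_force: [0.6, 1.3, -2.7]
opening: 0.0249
grip_force: 41.2
```

```bash
python3 -m crank '[{"offset":[0,0,0.002],"twist":[0,0,0]},{"offset":[0,0,0.003],"twist":[0,0,0]},{"offset":[0,0,0.003],"twist":[0,0,0]}]'
```

```text
t: 12.58
tool_pos: [0.4865, -0.1716, 0.0755]
tool_rot: [2.014, 2.41, 0.0]
contact_force: [0.8, 1.0, -1.5]
opening: 0.0253
grip_force: 41.3
```

Touching. I'll release, rise, and check from above.

```bash
python3 -m crank '[{"offset":[0,0,0.001],"twist":[0,0,0]},{"offset":[0,0,0.001],"twist":[0,0,0]},{"offset":[0,0,0.001],"twist":[0,0,0]}]' 0.7
python3 -m crank '[{"offset":[0,0,-0.04],"twist":[0,0,0]},{"offset":[0,0,-0.10],"twist":[0,0,0]},{"offset":[0,0,-0.12],"twist":[0,0,0]},{"offset":[0,0,-0.12],"twist":[0,0,0]},{"offset":[0,0,-0.12],"twist":[0,0,0]}]' 
python3 - <<'E'
from h import *
o=get_obs();C=cam("wrist",o);im=get_image("wrist");cv2.imwrite("pics/w3.png",im[...,::-1])
get_image("top")
for d in cut_out("pot_mid","top"):print(d["confidence"],d["rect"],atz(cam("top"),d["rect"][:2],.036).round(4))
go([.68,.11,.19],72,o)
E
```

```text
t: 12.95
tool_pos: [0.4867, -0.1717, 0.0746]
tool_rot: [2.014, 2.41, 0.0]
contact_force: [0.3, -0.4, 0.4]
opening: 0.0599
grip_force: 0.0
t: 13.58
tool_pos: [0.4854, -0.171, 0.192]
tool_rot: [-2.012, -2.408, 0.001]
contact_force: [0.6, 0.1, -0.3]
opening: 0.0598
grip_force: 0.0
0.96 [235.8, 117.5, 19.7, 25.8] [0.6786 0.1167 0.036 ]
0.8 [502.2, 197.2, 21.5, 19.7] [ 0.449  -0.6145  0.036 ]
go [0.68 0.11 0.19] offset [0.2419 0.2414 0.0019] twist z -61.8 yaw 10.2 tilt z [-0.003  0.002 -1.   ]
```

View pics/w3.png

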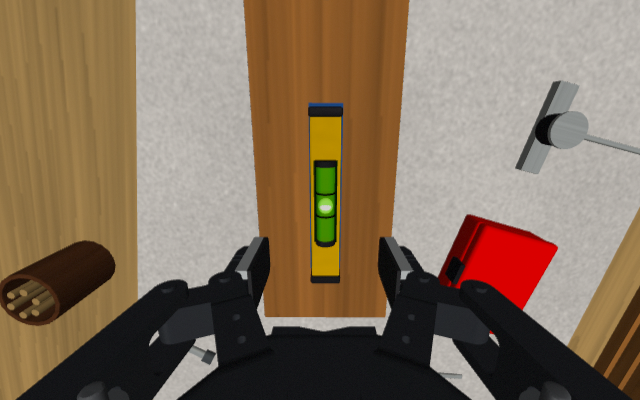

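```bash
python3 -c "
from h import *
go([.681,.1095,.19]);go([.681,.1095,.032])"
```

```text
go [0.681  0.1095 0.19  ] offset [0.2412 0.2423 0.0017] twist z 0 yaw 10.2 tilt z [-0.004  0.002 -1.   ]
go [0.681  0.1095 0.032 ] offset [0.2408 0.2429 0.1597] twist z 0 yaw 10.2 tilt z [-0.004  0.002 -1.   ]
```

```bash
python3 -m crank '[{"offset":[0.241,0.242,0],"twist":[0,0,0]},{"offset":[0.241,0.242,0],"twist":[0,0,0]},{"offset":[0.241,0.242,0],"twist":[0,0,0]},{"offset":[0.241,0.242,0],"twist":[0,0,0]},{"offset":[0.241,0.242,0],"twist":[0,0,0]},{"offset":[0.241,0.242,0],"twist":[0,0,0]},{"offset":[0.241,0.242,0],"twist":[0,0,0]},{"offset":[0.241,0.242,0],"twist":[0,0,0]},{"offset":[0.241,0.242,0],"twist":[0,0,0]}]' 1
python3 - <<'E'
from h import *
o=get_obs();C=cam("wrist",o);im=get_image("wrist");cv2.imwrite("pics/w4.png",im[...,::-1])
for d in cut_out("pot_mid","wrist"):print(d["confidence"],np.round(d["rect"]),atz(C,d["rect"][:2],.05).round(4),atz(C,d["rect"][:2],.068).round(4))
print(o["tool_pos"],proj(C,[.681,.1095,.068]));go([.681,.1095,.032])
E
```

```text
t: 14.85
tool_pos: [0.6812, 0.1075, 0.194]
tool_rot: [-2.016, -2.409, 0.001]
contact_force: [0.2, -0.6, 0.1]
opening: 0.0855
grip_force: 0.0
0.92 [323. 183.  49.  56.] [0.6794 0.1107 0.05  ] [0.6788 0.1148 0.068 ]
[0.68117924 0.10745367 0.19395692] [324.37123745 188.30203892]
go [0.681  0.1095 0.032 ] offset [ 2.000e-03 -1.000e-04  1.624e-01] twist z 0 yaw 10.2 tilt z [-0. -0. -1.]
```

View pics/w4.png

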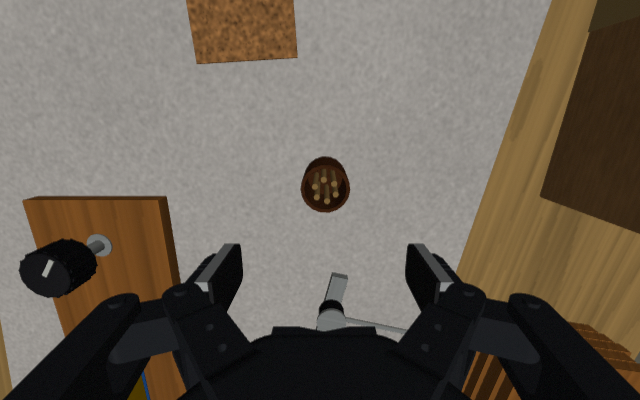

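The pot stands upright with its rim at (325,187), between the finger lines, so I'll grasp it.

```bash
python3 -m crank '[{"offset":[0.002,0,0.06],"twist":[0,0,0]},{"offset":[0.002,0,0.12],"twist":[0,0,0]},{"offset":[0.002,0,0.15],"twist":[0,0,0]},{"offset":[0.002,0,0.163],"twist":[0,0,0]},{"offset":[0.002,0,0.163],"twist":[0,0,0]}]' 
python3 -m crank '[{"offset":[0,0,0],"twist":[0,0,0]},{"offset":[0,0,0],"twist":[0,0,0]},{"offset":[0,0,0],"twist":[0,0,0]},{"offset":[0,0,0],"twist":[0,0,0]},{"offset":[0,0,0],"twist":[0,0,0]},{"offset":[0,0,0],"twist":[0,0,0]}]' 0.4 30
python3 -m crank '[{"offset":[0,0,-0.04],"twist":[0,0,0]},{"offset":[0,0,-0.08],"twist":[0,0,0]},{"offset":[0,0,-0.08],"twist":[0,0,0]}]'
python3 -c "
from h import *
go([.556,.318,.112]);go([.556,.318,.036])"
```

```text
t: 15.58
tool_pos: [0.6813, 0.1102, 0.0313]
tool_rot: [-2.015, -2.41, 0.0]
contact_force: [0.4, -0.3, 0.9]
opening: 0.0855
grip_force: 0.0
t: 16.32
tool_pos: [0.6829, 0.1107, 0.0338]
tool_rot: [2.013, 2.409, 0.003]
contact_force: [-1.4, -0.4, 6.3]
opening: 0.0485
grip_force: 32.5
t: 16.7
tool_pos: [0.6841, 0.1108, 0.1158]
tool_rot: [2.011, 2.406, 0.009]
contact_force: [0.8, -0.2, -2.7]
opening: 0.0481
grip_force: 32.6
go [0.556 0.318 0.112] offset [ 0.2266 -0.0893  0.0028] twist z 0 yaw 10.2 tilt z [ 0.008  0.    -1.   ]
go [0.556 0.318 0.036] offset [ 0.2267 -0.0899  0.0788] twist z 0 yaw 10.2 tilt z [ 0.008  0.    -1.   ]
```

```bash
python3 -m crank '[{"offset":[0.227,-0.088,0],"twist":[0,0,0]},{"offset":[0.227,-0.088,0],"twist":[0,0,0]},{"offset":[0.227,-0.088,0],"twist":[0,0,0]},{"offset":[0.227,-0.088,0],"twist":[0,0,0]},{"offset":[0.227,-0.088,0],"twist":[0,0,0]},{"offset":[0.227,-0.088,0],"twist":[0,0,0]},{"offset":[0.227,-0.088,0.03],"twist":[0,0,0]},{"offset":[0.227,-0.088,0.06],"twist":[0,0,0]},{"offset":[0.227,-0.088,0.072],"twist":[0,0,0]},{"offset":[0.227,-0.088,0.076],"twist":[0,0,0]},{"offset":[0.227,-0.088,0.076],"twist":[0,0,0]},{"offset":[0.227,-0.088,0.076],"twist":[0,0,0]}]'
```

```text
t: 18.2
tool_pos: [0.5553, 0.3176, 0.0366]
tool_rot: [2.015, 2.409, -0.0]
contact_force: [-3.5, -2.9, 5.8]
opening: 0.0483
grip_force: 32.6
```

```bash
python3 -m crank '[{"offset":[0,0,0],"twist":[0,0,0]},{"offset":[0,0,0],"twist":[0,0,0]},{"offset":[0,0,0],"twist":[0,0,0]},{"offset":[0,0,0],"twist":[0,0,0]}]' 0.9
python3 -m crank '[{"offset":[0,0,-0.04],"twist":[0,0,0]},{"offset":[0,0,-0.10],"twist":[0,0,0]},{"offset":[0,0,-0.16],"twist":[0,0,0]},{"offset":[0,0,-0.19],"twist":[0,0,0]},{"offset":[0,0,-0.19],"twist":[0,0,0]}]' 
python3 -c "
from h import *
go([.4535,.009,.225],-2)"
```

```text
t: 18.7
tool_pos: [0.5545, 0.3185, 0.0352]
tool_rot: [2.014, 2.411, 0.0]
contact_force: [-0.6, -0.2, -0.4]
opening: 0.077
grip_force: 0.0
t: 19.32
tool_pos: [0.5562, 0.3192, 0.2296]
tool_rot: [2.012, 2.408, 0.011]
contact_force: [-0.5, -0.4, 0.5]
opening: 0.077
grip_force: 0.0
go [0.4535 0.009  0.225 ] offset [-0.287  -0.1563  0.003 ] twist z 12.2 yaw 10.2 tilt z [ 0.007  0.003 -1.   ]
```

```bash
python3 -m crank '[{"offset":[-0.287,-0.157,0],"twist":[0,0,12]},{"offset":[-0.287,-0.157,0],"twist":[0,0,12]},{"offset":[-0.287,-0.157,0],"twist":[0,0,12]},{"offset":[-0.287,-0.157,0],"twist":[0,0,12]},{"offset":[-0.287,-0.157,0],"twist":[0,0,12]},{"offset":[-0.287,-0.157,0],"twist":[0,0,12]},{"offset":[-0.287,-0.157,0],"twist":[0,0,12]},{"offset":[-0.287,-0.157,0],"twist":[0,0,12]},{"offset":[-0.287,-0.157,0],"twist":[0,0,12]},{"offset":[-0.287,-0.157,0],"twist":[0,0,12]}]' 1
python3 - <<'E'
from h import *
o=get_obs();C=cam("wrist",o);im=get_image("wrist");s=get_image("scene");t=get_image("top")
p=proj(cam("scene"),[.487,-.172,.106]).astype(int);print(p)
a=cv2.resize(s[p[1]-45:p[1]+45,p[0]-60:p[0]+60],None,fx=4,fy=4,interpolation=2)
p=proj(cam("top"),[.487,-.172,.106]).astype(int);m=proj(cam("top"),[.556,.318,.04]).astype(int);print(p,m)
b=cv2.resize(t[m[1]-40:m[1]+40,m[0]-30:m[0]+30],None,fx=4,fy=4,interpolation=2)
w=np.zeros((590,800,3),np.uint8);w[:200,:320]=cv2.resize(im,(320,200));w[:360,320:800]=a;w[200:520,:240]=b
b=cv2.resize(t[p[1]-25:p[1]+25,p[0]-50:p[0]+50],None,fx=4,fy=4,interpolation=2);w[365:565,360:760]=b
cv2.imwrite("pics/m5.png",w[...,::-1])
cv2.imwrite("pics/w5.png",im[...,::-1]);cv2.imwrite("pics/s5.png",s[...,::-1])
for q in("foot_knob","level_mid"):
  for d in cut_out(q,"wrist"):
    print(q,d["confidence"],np.round(d["rect"]),atz(C,d["rect"][:2],.115).round(4))
E
```

```text
t: 20.58
tool_pos: [0.4512, 0.0089, 0.2252]
tool_rot: [-2.253, -2.189, 0.0]
contact_force: [0.8, -0.2, 0.2]
opening: 0.0854
grip_force: 0.0
[330 205]
[339 179] [161 160]
foot_knob 0.55 [328. 198.  46.  50.] [0.4548 0.0049 0.115 ]
level_mid 0.62 [353. 294.  35.  69.] [ 0.4786 -0.1015  0.115 ]
```

View pics/m5.png

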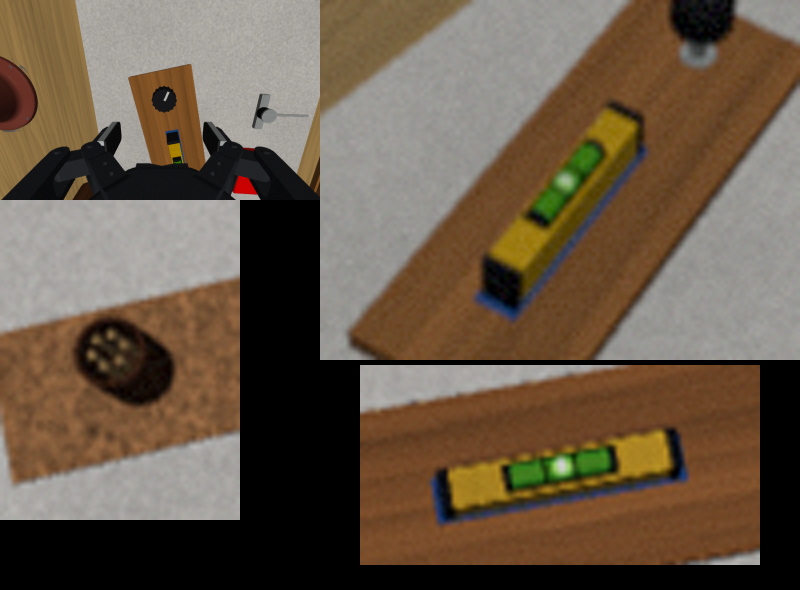

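View pics/w5.png

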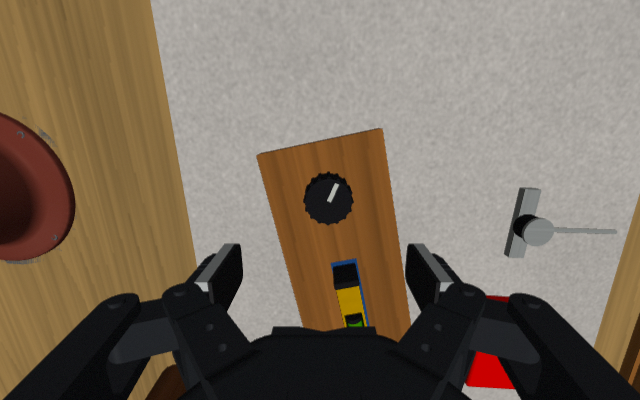

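The pot is in the middle of the mat and the level is on the strip. The bubble is nearly centred with the knob free, as expected. The knob's top face is at (328,198).

```bash
python3 - <<'E'
from h import *
o=get_obs();C=cam("wrist",o)
for z in(.115,.126,.13):print(atz(C,(328.5,198),z))
p=atz(C,(328.5,198),.126);go([p[0],.007,.092],None,o)
# simulate visibility of level_lines after turn
o2=dict(o)
for tw in range(20,110,10):
    o2["tool_pos"]=np.array([p[0],p[1],.09]);o2["tool_rot"]=(R.from_rotvec(o["tool_rot"])*R.from_euler("z",tw,degrees=True)).as_rotvec()
    print(tw,proj(cam("wrist",o2),[.487,-.172,.106]).round())
E
```

```text
[0.45524016 0.00453447 0.115     ]
[0.45514442 0.00774716 0.126     ]
[0.4551096  0.00891541 0.13      ]
go [0.4551 0.007  0.092 ] offset [-0.0011  0.0042  0.1333] twist z 0 yaw -1.7 tilt z [-0.  0. -1.]
20 [468. 470.]
30 [512. 449.]
40 [554. 423.]
50 [594. 391.]
60 [630. 351.]
70 [661. 304.]
80 [686. 251.]
90 [703. 190.]
100 [708. 123.]
```

```bash
python3 -m crank '[{"offset":[-0.001,0.004,0.05],"twist":[0,0,0]},{"offset":[-0.001,0.004,0.10],"twist":[0,0,0]},{"offset":[-0.001,0.004,0.125],"twist":[0,0,0]},{"offset":[-0.001,0.004,0.133],"twist":[0,0,0]},{"offset":[-0.001,0.004,0.133],"twist":[0,0,0]}]' 1
python3 -m crank '[{"offset":[0,0,0],"twist":[0,0,0]},{"offset":[0,0,0],"twist":[0,0,0]},{"offset":[0,0,0],"twist":[0,0,0]},{"offset":[0,0,0],"twist":[0,0,0]},{"offset":[0,0,0],"twist":[0,0,0]},{"offset":[0,0,0],"twist":[0,0,0]},{"offset":[0,0,0],"twist":[0,0,0]}]' 0.3 70
python3 -m crank '[{"offset":[0,0,0.002],"twist":[0,0,0]},{"offset":[0,0,0.004],"twist":[0,0,0]},{"offset":[0,0,0.004],"twist":[0,0,0]}]'
```

```text
t: 21.45
tool_pos: [0.4552, 0.0069, 0.0927]
tool_rot: [2.255, 2.187, 0.0]
contact_force: [0.1, -0.6, 0.4]
opening: 0.0853
grip_force: 0.0
t: 22.32
tool_pos: [0.4552, 0.0069, 0.0935]
tool_rot: [2.255, 2.187, 0.0]
contact_force: [-3.4, 0.5, 5.7]
opening: 0.0424
grip_force: 70.1
t: 22.7
tool_pos: [0.4551, 0.0075, 0.09]
tool_rot: [-2.254, -2.186, -0.001]
contact_force: [-6.0, 3.0, 10.4]
opening: 0.0429
grip_force: 70.8
```

```bash
python3 -m crank '[{"offset":[0,0,0.002],"twist":[0,0,0]},{"offset":[0,0,0.003],"twist":[0,0,0]},{"offset":[0,0,0.003],"twist":[0,0,0]}]'
python3 -m crank '[{"offset":[0,0,0.002],"twist":[0,0,0]},{"offset":[0,0,0.003],"twist":[0,0,0]},{"offset":[0,0,0.003],"twist":[0,0,0]}]'
```

```text
t: 23.08
tool_pos: [0.4553, 0.0076, 0.0893]
tool_rot: [-2.254, -2.186, 0.0]
contact_force: [-14.3, 5.1, 23.5]
opening: 0.0421
grip_force: 72.4
t: 23.45
tool_pos: [0.4554, 0.0077, 0.0887]
tool_rot: [-2.253, -2.185, 0.001]
contact_force: [-23.3, 6.2, 38.0]
opening: 0.0426
grip_force: 74.0
```

```bash
python3 -m crank '[{"offset":[0,0,-0.002],"twist":[0,0,0]},{"offset":[0,0,-0.002],"twist":[0,0,6]},{"offset":[0,0,-0.002],"twist":[0,0,12]},{"offset":[0,0,-0.002],"twist":[0,0,18]},{"offset":[0,0,-0.002],"twist":[0,0,24]},{"offset":[0,0,-0.002],"twist":[0,0,30]},{"offset":[0,0,-0.002],"twist":[0,0,36]},{"offset":[0,0,-0.002],"twist":[0,0,42]},{"offset":[0,0,-0.002],"twist":[0,0,48]},{"offset":[0,0,-0.002],"twist":[0,0,48]},{"offset":[0,0,-0.002],"twist":[0,0,48]},{"offset":[0,0,-0.002],"twist":[0,0,48]},{"offset":[0,0,-0.002],"twist":[0,0,48]},{"offset":[0,0,-0.002],"twist":[0,0,48]},{"offset":[0,0,-0.002],"twist":[0,0,48]},{"offset":[0,0,-0.002],"twist":[0,0,48]},{"offset":[0,0,-0.002],"twist":[0,0,48]},{"offset":[0,0,-0.002],"twist":[0,0,48]},{"offset":[0,0,-0.002],"twist":[0,0,48]},{"offset":[0,0,-0.002],"twist":[0,0,48]}]'
cat > look.py <<'E'
from h import *
import sys
n=sys.argv[1];o=get_obs();C=cam("wrist",o);im=get_image("wrist");s=get_image("scene");t=get_image("top")
p=np.array([.487,-.172,.106]);u=np.array([np.cos(np.radians(100.15)),np.sin(np.radians(100.15)),0])
P={"s":(s,cam("scene")),"t":(t,cam("top"))}
w=np.zeros((560,800,3),np.uint8);x=0
for k,(im_,c) in P.items():
    # axis-aligned strip along the bar: columns 0.25mm steps, +-45mm, +y end to the right
    g=np.array([[proj(c,p+u*a+np.array([u[1],-u[0],0])*b) for a in np.arange(-.045,.045,.000225)] for b in np.arange(-.02,.02,.000225)],np.float32)
    r=cv2.remap(im_,g[...,0],g[...,1],cv2.INTER_CUBIC);w[x*190:x*190+r.shape[0],:400]=r;x+=1
w[:250,400:]=cv2.resize(im,(400,250))
cv2.imwrite(f"pics/{n}.png",w[...,::-1]);cv2.imwrite(f"pics/{n}_w.png",im[...,::-1])
print(o["t"],o["tool_pos"],yaw(o),o["contact_force"])
E
python3 look.py l6
```

```text
t: 25.95
tool_pos: [0.4562, 0.0072, 0.0892]
tool_rot: [-2.95, -1.081, -0.001]
contact_force: [-13.2, 3.2, 25.3]
opening: 0.0425
grip_force: 72.5
25.95 [0.45615211 0.00722426 0.08922962] -49.74258593051174 [-13.15623859   3.22029733  25.33736736]
```

View pics/l6.png

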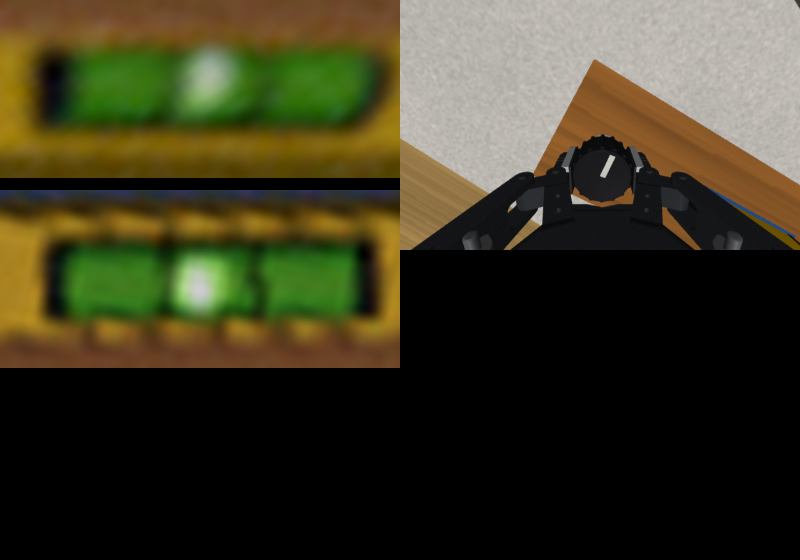

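Rectified at 0.225 mm/px: the line middle is at about 210 (top camera) and the bubble at about 201, so it is about 2 mm short. I'll turn a bit more, let it settle and measure by profile.

```bash
python3 -m crank '[{"offset":[0,0,0],"twist":[0,0,3]},{"offset":[0,0,0],"twist":[0,0,6]},{"offset":[0,0,0],"twist":[0,0,6]},{"offset":[0,0,0],"twist":[0,0,6]},{"offset":[0,0,0],"twist":[0,0,6]},{"offset":[0,0,0],"twist":[0,0,6]},{"offset":[0,0,0],"twist":[0,0,6]},{"offset":[0,0,0],"twist":[0,0,6]},{"offset":[0,0,0],"twist":[0,0,6]},{"offset":[0,0,0],"twist":[0,0,6]},{"offset":[0,0,0],"twist":[0,0,6]},{"offset":[0,0,0],"twist":[0,0,6]},{"offset":[0,0,0],"twist":[0,0,6]},{"offset":[0,0,0],"twist":[0,0,6]},{"offset":[0,0,0],"twist":[0,0,6]},{"offset":[0,0,0],"twist":[0,0,6]},{"offset":[0,0,0],"twist":[0,0,6]},{"offset":[0,0,0],"twist":[0,0,6]},{"offset":[0,0,0],"twist":[0,0,6]},{"offset":[0,0,0],"twist":[0,0,6]}]'
python3 look.py l7;python3 - <<'E'
import cv2,numpy as np
for n in("l6","l7"):
    w=cv2.imread(f"pics/{n}.png").astype(float)
    for k,(a,b) in {"s":(60,115),"t":(255,310)}.items():
        r=w[a:b,60:360];red=np.clip(r[...,2].mean(0)-70,0,None);g=r[...,1].mean(0)
        x=np.arange(60,360);m=(x>140)&(x<280)
        pr=np.clip(r[...,2]-r[...,1]*.3-50,0,None).mean(0)*m
        print(n,k,"bubble",(pr@x/pr.sum()).round(1),"green",g[::10].round().astype(int).tolist())
E
```

```text
t: 28.6
tool_pos: [0.4562, 0.0071, 0.0892]
tool_rot: [3.002, 0.925, 0.001]
contact_force: [-13.2, 3.3, 25.5]
opening: 0.0422
grip_force: 72.5
28.6 [0.45621949 0.00713975 0.08922884] -55.74391821971283 [-13.18606188   3.34490648  25.48447474]
l6 s bubble 207.8 green [23, 57, 88, 108, 115, 115, 115, 114, 112, 106, 96, 93, 113, 145, 167, 167, 152, 132, 111, 94, 84, 89, 101, 110, 114, 114, 115, 115, 113, 103]
l6 t bubble 198.7 green [34, 93, 124, 120, 117, 118, 118, 119, 121, 113, 87, 91, 165, 190, 190, 187, 166, 132, 111, 83, 72, 112, 121, 119, 118, 118, 118, 120, 124, 99]
l7 s bubble 213.0 green [21, 54, 88, 109, 113, 115, 115, 113, 113, 107, 97, 92, 110, 143, 165, 169, 161, 144, 120, 96, 84, 87, 100, 110, 115, 114, 113, 113, 112, 103]
l7 t bubble 204.1 green [35, 96, 127, 119, 116, 118, 118, 120, 121, 113, 85, 79, 150, 183, 189, 190, 182, 154, 112, 74, 76, 118, 120, 116, 117, 119, 119, 123, 123, 98]
```

View pics/l7.png

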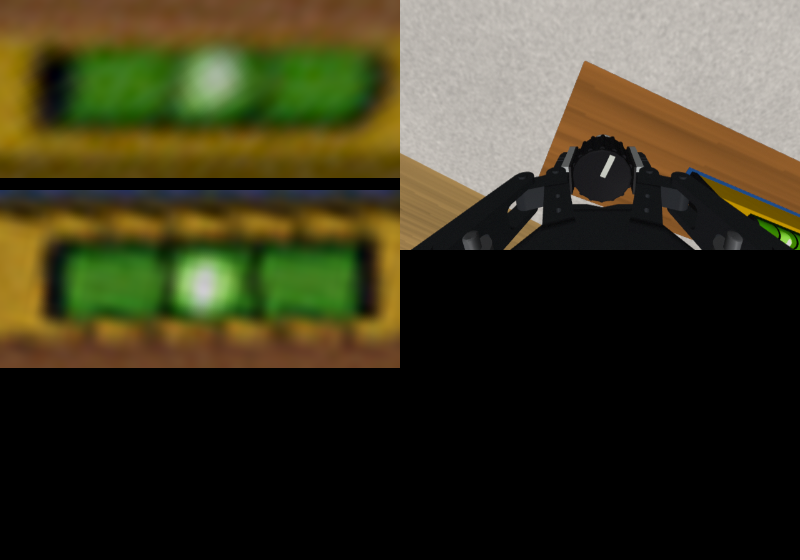

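Lines at about 164/256 (top) and bubble at 204–206, so it is about 1 mm short. I'll add 4°, settle and hand in.

```bash
python3 -m crank '[{"offset":[0,0,0],"twist":[0,0,2]},{"offset":[0,0,0],"twist":[0,0,4]},{"offset":[0,0,0],"twist":[0,0,4]},{"offset":[0,0,0],"twist":[0,0,4]},{"offset":[0,0,0],"twist":[0,0,4]},{"offset":[0,0,0],"twist":[0,0,4]},{"offset":[0,0,0],"twist":[0,0,4]},{"offset":[0,0,0],"twist":[0,0,4]},{"offset":[0,0,0],"twist":[0,0,4]},{"offset":[0,0,0],"twist":[0,0,4]},{"offset":[0,0,0],"twist":[0,0,4]},{"offset":[0,0,0],"twist":[0,0,4]},{"offset":[0,0,0],"twist":[0,0,4]},{"offset":[0,0,0],"twist":[0,0,4]},{"offset":[0,0,0],"twist":[0,0,4]},{"offset":[0,0,0],"twist":[0,0,4]},{"offset":[0,0,0],"twist":[0,0,4]},{"offset":[0,0,0],"twist":[0,0,4]}]'
python3 look.py l8;python3 - <<'E'
import cv2,numpy as np
w=cv2.imread("pics/l8.png").astype(float)
for k,(a,b) in {"s":(60,115),"t":(255,310)}.items():
    g=w[a:b,:400,1].mean(0);r=w[a:b,:400]
    x=np.arange(400);m=(x>140)&(x<280);pr=np.clip(r[...,2]-r[...,1]*.3-50,0,None).mean(0)*m
    l=[140+np.argmin(g[140:200]),230+np.argmin(g[230:290])];print(k,"bubble",pr@x/pr.sum(),"lines",l,np.mean(l))
E
```

```text
t: 31.0
tool_pos: [0.4562, 0.0071, 0.0892]
tool_rot: [3.032, 0.82, 0.001]
contact_force: [-13.4, 4.0, 24.5]
opening: 0.0423
grip_force: 72.4
31.0 [0.45621773 0.00707551 0.08921334] -59.74293423925325 [-13.4389421    4.03381931  24.52190119]
s bubble 215.12605453105985 lines [np.int64(167), np.int64(265)] 216.0
t bubble 207.5816264204408 lines [np.int64(167), np.int64(255)] 211.0
```

Both cameras put the bubble within 1 mm of centre, and the knob is firmly down at about 24 N.

```bash
python3 -c "
from station import *
print(finish_job())"
```

```text
the job is handed in; nothing more can be done
None
```

The job is handed in at about 31 s of the 72 s: the level is on the blue strip, the pot is upright in the middle of the mat, and the knob is gripped and held fully down (about 24 N) with the bubble within about 1 mm of centre by both cameras; no verdict came back.

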